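# Clamp a ceramic test bar in the screw fixture

## Task

Slide the long ceramic test bar along its channel until it rests gently against the end stop, then turn the T-handle clockwise until you feel the pressure foot meet the bar and the resistance rise to a snug clamp. The bar is brittle, so do not over-tighten; leave everything else on the bench where it is and let go when done.

Things in the scene. Friction and masses are not known exactly. Their poses are not given: they have to be found in the camera images.
- clamp: Dark steel screw clamp fixed to the bench; origin under the screw axis, on the bench. Base 112 mm wide (x), y from -95 to +50, 40 mm high; its top is the floor of a channel along the clamp's y between two rails (29 mm apart, 9 mm high). Posts at x = +/-45 carry a bridge (108 x 40 mm, top 128 mm high) over the origin; the vertical screw passes through it, with a collar up to 138 mm.
- tongue_end (a point): Outer end of the narrow support tongue that carries the channel floor on beyond the base to 144 mm in the clamp's -y from the screw axis. It is 14 mm wide, its top level with the channel floor (40 mm above the bench), so fingers holding the bar across its width straddle it.
- stop: Steel end stop block across the far (+y) end of the channel, 50 mm wide, 12 mm thick, 24 mm tall, fixed to the clamp; origin at the bottom of the face that the bar meets.
- stop_face (a point): Point on the stop's face that the bar's end must meet, level with the middle of the bar (47 mm above the bench), 30 mm in the clamp's +y from the screw axis; axes as the clamp's.
- bar: The long loose white ceramic test bar: 25 mm wide (own x), 150 mm long (own y), 14 mm thick, about 0.13 kg. It lies on the channel floor, underside 40 mm above the bench, +y end towards the stop, starting 15 to 40 mm short of it. Origin: centre of its underside. It slides with about 1 N; more than 25 N on the stop chips it.
- bar_grip (a point): Point on the bar to hold it by, across its 25 mm width: half-way up, 61 mm in its -y from its centre (14 mm from its outer end), over the tongue or beyond it and clear of base and handle.
- bar_center (a point): Centre of the bar (half-way up); axes as the bar's.
- bar_tip (a point): Centre of the end face of the bar that goes against the stop (75 mm in +y from the bar's centre).
- handle (a point): Centre of the T-handle's cross bar, on the screw axis straight above the clamp's origin, 178 mm above the bench. The cross bar is steel, 56 mm long (along this point's x), 10 mm thick (along its y), 16 mm tall, on a stem of 13 mm diameter; 30 mm of free height below the bar. It turns in place and does not rise or sink; grip it across its thickness from above. Opened to 80 mm or more, a gripper can turn back about it without lifting.
- screw (a joint): Turn of the T-handle (rad), growing clockwise seen from above = tightening. Starts at 0.2 to 0.6, range 0 to 5. Handle yaw = clamp yaw minus this. Steady drag (0.3 N m moving, 0.05 to 0.2 left when paused: compare like with like) until the foot meets the bar, then 0.3 to 0.4 more per rad. Snug: 0.1 to 0.22 N m above the drag, best 0.15; the bar cracks at 0.36. The handle stays where it is let go.
- sleeve: Steel sleeve, 18 mm diameter, under the bridge; the screw lowers it 4 mm per rad of tightening. Origin as the clamp's, sinking with it; its lower end is 80 mm above the origin. Under it hangs a sprung foot, 22 mm square (25 N per mm). A lock nut sets the foot's height, different each time by +/-3.5 mm: it meets the bar after 0.8 to 3.1 rad of turning, which must be felt.
- short_bar: Short spare ceramic bar, 25 x 80 x 14 mm, lying on the bench beside the clamp; a bystander, origin at the centre of its underside; leave it alone
- jar: Glass jar with white lid, 52 mm across, 70 mm tall, standing behind the stop; a bystander, origin at the centre of its underside; leave it alone
- wrench: Steel wrench lying on the bench; a bystander, origin at the centre of its underside; leave it alone
- dish: Steel bowl, 140 mm across, 45 mm tall; a bystander, origin at the centre of its underside; leave it alone
- can: Aluminium can, 66 mm across, 100 mm tall; a bystander, origin at the centre of its underside; leave it alone
- puck: Black resin puck, 32 mm across, 20 mm tall; a bystander, origin at the centre of its underside; leave it alone
Mind the look-alikes: they are no part of the job. Leave any blue or red look-alike of the clamp alone. What is shaped like the bar but turquoise is not meant.

How it is judged:
By the outcome, as a careful person would: the job done as asked, in the order asked, and still so for the second after the job is handed in, with the robot touching nothing.
It also fails if it takes over 67 s, if anything falls off the work surface, if the arm or the gripper's body presses on something with over 40 N, if the wrist force passes 120 N, or if a joint passes its speed limit or range.

## Robot

A 6-joint arm with a two-finger parallel gripper is mounted at the origin on the work surface. World frame = base frame: x ahead of the robot, y to its left, z up, the work surface at z = 0. Lengths are in mm, angles in rad, forces in N, time in s.
With the tool pointing down it reaches from about 350 to 975 mm from the base axis. Payload 7.1 kg.
Tool frame: the origin (TCP) lies on the centre line of the jaws, within the pads' length; the fingertips stand 11 mm ahead of it and the grasp point (between the pads) lies 8 mm behind it (ctrl.tip_reach is the distance from the TCP to the fingertips, in mm); z points along the fingers, x is the direction in which the jaws open and shut, and the axes are right-handed (so a half turn about z gives the same grasp; the last joint's range is limited). The gripper opens to 88 mm and grips with 3 to 60 N. Pads are 20 mm wide; open, the fingers measure 115 mm over their backs; the gripper's body (75 mm by 178 mm) begins 61 mm behind the grasp point.
Start: joints at [1.09, 0.423, 1.63, -0, 1.089, -0.019], TCP at [278.443, 559.53, 205.575] pointing down, gripper open.
Joint ranges: [-3, 3], [-0.9, 2.11], [0.09, 2.58], [-1.31, 4.45], [0.11, 2.69], [-2.54, 2.54]. Speed limits (rad/s): [2.39, 2.39, 3.01, 3.14, 3.14, 3.14].

## Interface

Orientations are given as a rotation vector (axis times angle).
In Python, from workcell import readout, optics, close_job, ctrl gives the robot as it stands.
- The arm moves only by the tool arm_command, never from a script. Its argument "moves" is a list of rows, each a list of 3 entries, a list of its own where there are three numbers: the turn, a rotation vector about the world's x, y, z in rad, then the shift along the world's x, y, z in cm, then the closure, from 0 (fully open) to 1 (shut). In form: [[[ax, ay, az], [tx, ty, tz], jaw], ...]. A call has 1 to 8 rows; each row is the pose to reach, as a shift and turn from the pose commanded when the call began; what a row does not reach only later rows make up. A row lasts 1/8 s, in which the tool goes at most 62.5 mm and 10.7 degrees, less where a joint would pass 70% of its speed; a pose out of reach is approached as far as the arm can. A call with a gripper value outside its range is refused whole. The fingers move at their own pace and stop on an object; the grip force is fixed at half the most. Time passes only in rows, so rows that repeat a pose let the fingers close. It gives the time, the measured TCP pose, the force and the opening at its end, in the units of the state.
- readout.get_obs(): the state, without advancing time (a new reading comes with each control period).
- optics.get_image(name): name is "scene" or "side" or "wrist"; returns the picture (400x640x3 uint8, blue, green, red); there is no depth.
- optics.camera_model(name): a dict with "K" (3x3 intrinsics, pixels), "k1" (the pictures are not rectified: a ray, as slopes to the right and down, at radius r is drawn at 1 + k1 r^2 times it, then the intrinsics apply), "rvec" (rotation vector, rad) and "tvec" (3), from world to camera coordinates, as OpenCV has them. Camera axes: x right, y down, z forward; pixel columns grow to the right and rows downward; lengths in mm; the calibration is good to about 2 mm. A picture is of the moment at which its call begins: read the wrist's pose just before it. camera_model takes no time and is no camera call; for the wrist camera it gives the pose at the moment of the call.
- close_job(): hands the job in, once; it reports no verdict.
The state is a dict: "t": time; "qpos": joint angles; "qvel": joint speeds; "joint_torque": joint torques, N m; "ee_pos": TCP position; "orientation": TCP orientation; "ft_force": force on the tool from outside, world axes, zero at the start; "moment": the same for the moment, N m; "width": finger opening in mm.
Only numpy, scipy, OpenCV 4.12 (cv2) and the standard library are available. Lean on these libraries where they do the work, as an engineer would, in place of code of your own. Each camera call takes 0.05 s, during which the arm holds its last target. There are 200 camera calls.

## Working session

There is one attempt and no reset: what is moved stays moved. The work goes in short steps, Python scripts to look and compute and a tool call to move; the robot and the scene stay as the last step left them, time stands still between calls to the robot, and variables do not carry over. Pictures are saved under pics/ and viewed, about 8 in all and at most 12, crops included, and the job is handed in when it is done.

Besides the shell and the picture viewer there is one more tool, called after "Request:" by a JSON object that holds its "op" and its "data", one argument or row to a line. arm_command: Moves the arm, as the interface text tells. Its arguments: {"type":"object","properties":{"moves":{"type":"array"}},"required":["moves"]}

```bash
ls; mkdir -p pics
python3 - <<'E'
from workcell import readout, optics, ctrl
import cv2
print(readout.get_obs())
for n in("scene","side"):
    im=optics.get_image(n); cv2.imwrite(f"pics/{n}0.png",im); print(n,optics.camera_model(n))
E
```

```text
pics
{'t': 0.0, 'qpos': array([ 1.09002069e+00,  4.23854211e-01,  1.63071298e+00,  2.07954008e-05,
        1.08858614e+00, -1.90106678e-02]), 'qvel': array([-6.15592414e-04,  2.43700873e-04, -1.43304500e-03, -2.22822336e-05,
        5.99461539e-04, -2.37601978e-04]), 'joint_torque': array([-2.80060689e-03, -5.44651401e+01, -2.73662299e+01,  6.43916032e-02,
        2.26507190e-02, -5.87328373e-05]), 'ee_pos': array([278.15700286, 559.02400426, 204.78434412]), 'orientation': array([ 2.67018623e+00,  1.65372360e+00, -2.12255456e-03]), 'ft_force': array([-0.85067481, -0.87690441, -0.85855069]), 'moment': array([0.01328703, 0.02318607, 0.03642448]), 'width': 87.68789331834091}
scene {'K': array([[439.36503427,   0.        , 318.09921175],
       [  0.        , 439.36503427, 195.54365808],
       [  0.        ,   0.        ,   1.        ]]), 'k1': 0.005804606301780404, 'rvec': array([ 2.35984454,  1.19915165, -0.3307701 ]), 'tvec': array([-379.12218867, -241.63576582, 1574.57855035])}
side {'K': array([[423.17882343,   0.        , 318.41804512],
       [  0.        , 423.17882343, 203.1140976 ],
       [  0.        ,   0.        ,   1.        ]]), 'k1': -0.10429663653845041, 'rvec': array([ 0.19217195, -2.7168888 ,  1.47659681]), 'tvec': array([ 520.68286893,  119.30009535, 1508.80974336])}
```

View pics/scene0.png

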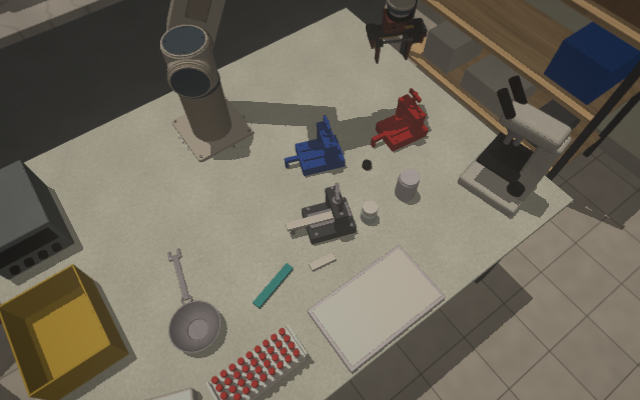

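View pics/side0.png

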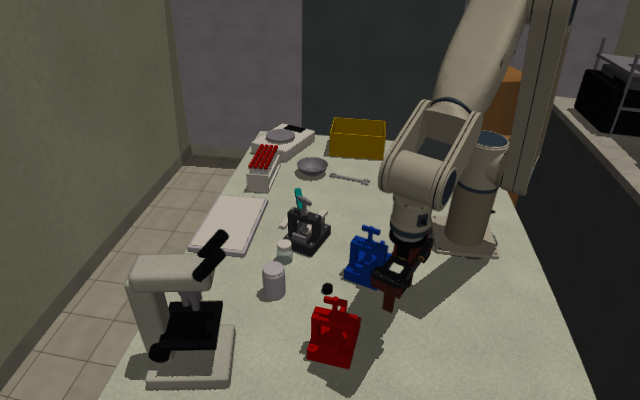

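The scene picture shows the dark clamp around (335,218), with the bar sticking out left to (290,222), the short bar at (322,263) and the jar at (370,211). The blue and red look-alikes are at (318,150) and (402,125). I'll enlarge the clamp and measure it.

```bash
cat > h.py <<'E'
import numpy as np,cv2
from workcell import readout, optics, ctrl
def dist(c): return np.array([c['k1'],0,0,0,0.])
def ray(c,uv):
    n=cv2.undistortPoints(np.array([[uv]],float),c['K'],dist(c))[0,0]
    R=cv2.Rodrigues(c['rvec'])[0]; return -R.T@c['tvec'], R.T@np.array([n[0],n[1],1])
def at(c,uv,z):
    o,d=ray(c,uv); return (o+d*(z-o[2])/d[2])
def proj(c,P): return cv2.projectPoints(np.array(P,float).reshape(-1,1,3),c['rvec'],c['tvec'],c['K'],dist(c))[0][:,0]
E
python3 - <<'E'
from h import *
c=optics.camera_model('scene')
im=cv2.imread('pics/scene0.png')
cv2.imwrite('pics/crop1.png',cv2.resize(im[170:270,270:390],None,fx=6,fy=6,interpolation=cv2.INTER_CUBIC))
print(at(c,(290,222),54),at(c,(335,220),40),at(c,(338,187),178))
E
```

```text
[501.27998666  -0.67886609  54.        ] [570.18522576 117.39537203  40.        ] [546.36230084 140.73053299 178.        ]
```

View pics/crop1.png

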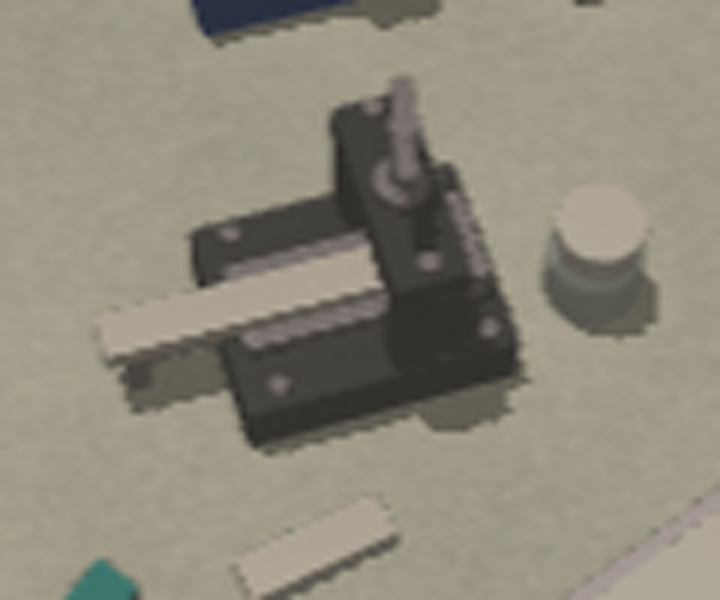

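Run:
```python
from h import *
from scipy.optimize import least_squares
c=optics.camera_model('scene')
pt={(193,233):(-56,-95,40),(250,420):(56,-95,40),(519,350):(56,50,40),(390,296):(54,-20,128),(470,270):(54,20,128),(332,110):(-54,-20,128),(400,184):(0,0,138)}
uv=np.array(list(pt))/6.+[270,170]-.4; L=np.array(list(pt.values()),float)
def W(p,L):
    s,k=np.sin(p[2]),np.cos(p[2]); L=np.atleast_2d(L)
    return np.c_[p[0]+k*L[:,0]-s*L[:,1],p[1]+s*L[:,0]+k*L[:,1],L[:,2]]
f=lambda p:(proj(c,W(p,L))-uv).ravel()
r=least_squares(f,[580,130,-.4]);print(r.x,r.fun.reshape(-1,2).round(1))
for q in((98,325),(112,355),):
    print(at(c,np.array(q)/6+[270,170]-.4,54))
def lc(P):
    d=np.array(P[:2])-r.x[:2];s,k=np.sin(r.x[2]),np.cos(r.x[2]);return k*d[0]+s*d[1],-s*d[0]+k*d[1]
print(lc(at(c,np.array((105,340))/6+[270,170]-.4,54)))
for q in((402,80),(410,170),(400,100)): print('h',lc(at(c,np.array(q)/6+[270,170]-.4,186)))
print((proj(c,W(r.x,[(0,0,186)]))-[270,170])*6)
```

```text
[ 5.59396809e+02  1.27172443e+02 -3.53436629e-01] [[-1.  -0.6]
 [-0.9 -0. ]
 [ 0.6 -0.4]
 [ 0.6  0.2]
 [ 0.8  1.1]
 [-0.4 -0.1]
 [ 0.2 -0.5]]
[499.00007304 -13.87593378  54.        ]
[516.94968126 -17.58322866  54.        ]
(np.float64(1.2477331097136144), np.float64(-151.8630341623156))
h (np.float64(-26.20148694662269), np.float64(6.647099053394265))
h (np.float64(21.510424350229577), np.float64(-4.161341057605847))
h (np.float64(-15.913506185152512), np.float64(2.512456755572761))
[[402.48492112 126.93111589]]
```

Request:
{"op": "arm_command", "data": {
  "moves": [
    [[0,0,0],[0,0,6],0],
    [[0,0,-0.18],[2,-5,8],0],
    [[0,0,-0.36],[4.5,-11,8],0],
    [[0,0,-0.54],[7,-17,8],0],
    [[0,0,-0.72],[9.5,-23,8],0],
    [[0,0,-0.9],[12,-29,8],0],
    [[0,0,-1.08],[14.5,-35,8],0],
    [[0,0,-1.26],[17,-41,8],0]
  ]
}}

```text
t: 1.1
ee_pos: [442.9, 161.4, 285.5]
orientation: [-3.132, 0.246, -0.0]
ft_force: [0.2, 0.5, -0.7]
width: 87.9
```

Request:
{"op": "arm_command", "data": {
  "moves": [
    [[0,0,-0.18],[2.5,-6,0],0],
    [[0,0,-0.2],[5,-12,-3],0],
    [[0,0,-0.2],[6.3,-15.2,-7],0],
    [[0,0,-0.2],[6.3,-15.2,-7],0]
  ]
}}

```text
t: 1.6
ee_pos: [504.0, 8.9, 212.3]
orientation: [3.091, -0.554, -0.01]
ft_force: [-0.9, -0.2, 0.6]
width: 88.1
```

Run:
```python
from h import *
o=readout.get_obs();c=optics.camera_model('wrist');cs=optics.camera_model('side')
im=optics.get_image('wrist');cv2.imwrite('pics/w1.png',im)
np.savez('w1.npz',**c);print(o['t'],o['ee_pos'],o['orientation'],o['qpos'],c['rvec'],c['tvec'])
c=optics.camera_model('scene')
for q,z in(((323,122),186),((318,150),128),((322,263),14),((370,205),70)):print(at(c,q,z))
```

```text
1.6 [503.97452029   8.94301537 212.33747293] [ 3.0908961  -0.55439559 -0.0097624 ] [-5.69075845e-03  2.39875447e-01  1.88301602e+00 -3.19202164e-04
  1.02505906e+00  3.49429512e-01] [-2.84760345  0.51020519  0.07418362] [-467.98237563  144.86929429  444.33619272]
[336.77298684 242.75387087 186.        ]
[378.82899858 192.95684035 128.        ]
[650.9589687    8.90121577  14.        ]
[603.87901915 223.83337967  70.        ]
```

View pics/w1.png

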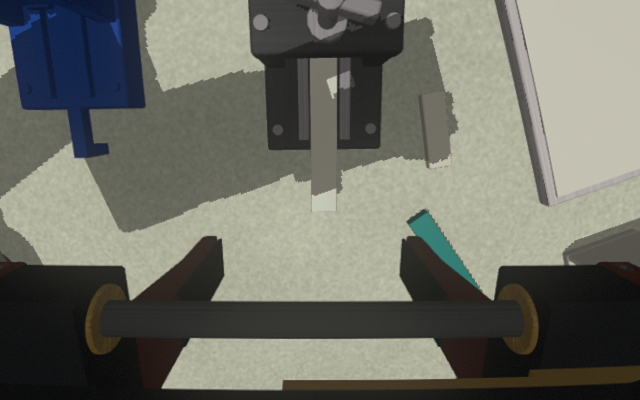

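Run:
```python
from h import *
from scipy.optimize import least_squares
c=dict(np.load('w1.npz'))
pt={(270,149):(-56,-95,40),(381,149):(56,-95,40),(249,53):(-54,-20,128),(403,51):(54,-20,128),(326,21):(0,0,138)}
uv=np.array(list(pt),float); L=np.array(list(pt.values()),float)
def W(p,L):
    s,k=np.sin(p[2]),np.cos(p[2]); L=np.atleast_2d(L)
    return np.c_[p[0]+k*L[:,0]-s*L[:,1],p[1]+s*L[:,0]+k*L[:,1],L[:,2]]
r=least_squares(lambda p:(proj(c,W(p,L))-uv).ravel(),[560,127,-.35]);print(r.x,r.fun.reshape(-1,2).round(1))
def lc(P):
    d=np.array(P[:2])-r.x[:2];s,k=np.sin(r.x[2]),np.cos(r.x[2]);return k*d[0]+s*d[1],-s*d[0]+k*d[1]
for q in((311,211),(337,211),(311,75),(339,75)): print(lc(at(c,q,54)),at(c,q,54))
print(W(r.x,[(0,-140,0)]),W(r.x,[(0,0,0)]))
im=cv2.imread('pics/w1.png');cv2.imwrite('pics/w1c.png',cv2.resize(im[0:220,230:450],None,fx=2.7,fy=2.7,interpolation=cv2.INTER_CUBIC))
```

```text
[ 5.58361446e+02  1.27874381e+02 -3.35225879e-01] [[-2.3  1.3]
 [-0.3 -0.8]
 [ 0.4  1.9]
 [ 0.7  0.7]
 [ 0.7 -2.7]]
(np.float64(-14.120326789252012), np.float64(-154.32649298694244)) [494.25639976 -13.21634514  54.        ]
(np.float64(11.669274556849217), np.float64(-154.80251950696567)) [518.45384496 -22.15020125  54.        ]
(np.float64(-11.510190104748059), np.float64(-26.539901119605737)) [538.76079627 106.59844762  54.        ]
(np.float64(13.875756636039599), np.float64(-27.03860138734407)) [562.56959662  97.77597518  54.        ]
[[512.30389826  -4.33266191   0.        ]] [[558.36144602 127.87438138   0.        ]]
```

View pics/w1c.png

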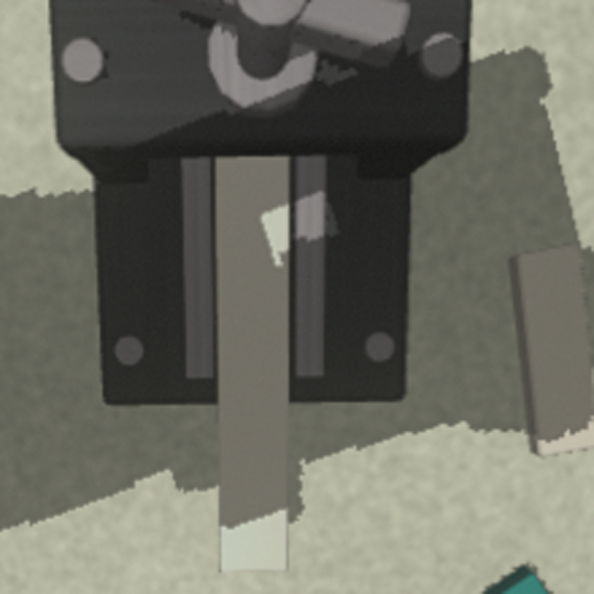

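Request:
{"op": "arm_command", "data": {
  "moves": [
    [[0,0,0],[0,0,0],0],
    [[0,0,0],[0,0,0],0]
  ]
}}

```text
t: 1.9
ee_pos: [506.1, 12.5, 216.7]
orientation: [-3.093, 0.546, -0.003]
ft_force: [-0.1, -0.1, 0.2]
width: 88.1
```

Request:
{"op": "arm_command", "data": {
  "moves": [
    [[0,0,0],[0.5,-1.8,-4],0],
    [[0,0,0],[0.5,-1.8,-9],0],
    [[0,0,0],[0.5,-1.8,-13],0],
    [[0,0,0],[0.5,-1.8,-16],0],
    [[0,0,0],[0.5,-1.8,-17.7],0],
    [[0,0,0],[0.5,-1.8,-17.7],0.3],
    [[0,0,0],[0.5,-1.8,-17.7],0.5],
    [[0,0,0],[0.5,-1.8,-17.7],0.5]
  ]
}}

```text
t: 2.9
ee_pos: [511.6, -6.6, 39.8]
orientation: [-3.093, 0.548, -0.004]
ft_force: [0.8, -0.1, -0.7]
width: 61.4
```

Run:
```python
from h import *
o=readout.get_obs();c=optics.camera_model('wrist')
im=optics.get_image('wrist');cv2.imwrite('pics/w2.png',im)
np.savez('w2.npz',**c);print(o)
```

```text
{'t': 2.9, 'qpos': array([-3.61350270e-02,  5.22226157e-01,  1.97361969e+00,  3.07499918e-05,
        6.43432152e-01,  3.14738092e-01]), 'qvel': array([-0.00135418,  0.00308687,  0.00494472, -0.00015595, -0.00237716,
        0.00228001]), 'joint_torque': array([ 6.77393703e-02, -4.86243296e+01, -1.59782714e+01,  4.61064780e-02,
       -6.85090839e-03,  6.47871511e-04]), 'ee_pos': array([511.647853  ,  -6.58265504,  39.79700662]), 'orientation': array([-3.09302734,  0.5483057 , -0.00359621]), 'ft_force': array([ 0.84159044, -0.12697002, -0.71223269]), 'moment': array([-0.03879373,  0.12775932,  0.0237509 ]), 'width': 61.42089112846961}
```

View pics/w2.png

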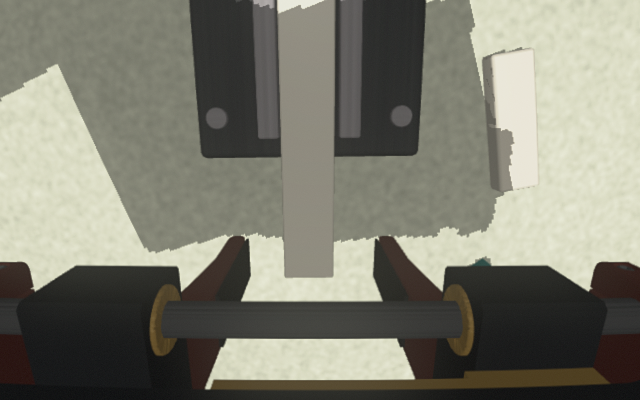

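The fingers straddle the bar. Its outer end is at (285..333,277), the base's front corners are at (203,157) and (417,155), and nothing is touching yet.

Run:
```python
from h import *
c=dict(np.load('w2.npz'))
y=-.351;X=np.array([np.cos(y),np.sin(y)]);Y=np.array([-X[1],X[0]])
t=np.array([511.6,-6.6])
for q,z in(((285,277),54),((333,277),54),((202,157),40),((418,155),40),((278,20),54),((335,20),54)):
    P=at(c,q,z)[:2];print(q,P.round(1),'rel tcp x,y',(X@(P-t)).round(1),(Y@(P-t)).round(1))
```

```text
(285, 277) [494.8 -13.3] rel tcp x,y -13.4 -12.0
(333, 277) [517.8 -21.7] rel tcp x,y 11.0 -12.0
(202, 157) [475.8  57.1] rel tcp x,y -55.5 47.5
(418, 155) [579.1  20.3] rel tcp x,y 54.2 48.4
(278, 20) [535.2  99.6] rel tcp x,y -14.3 107.9
(335, 20) [558.3  91.2] rel tcp x,y 10.2 107.9
```

Request:
{"op": "arm_command", "data": {
  "moves": [
    [[0,0,0.005],[-0.13,0.05,0],0.6],
    [[0,0,0.005],[-0.13,0.05,0],0.8],
    [[0,0,0.005],[-0.13,0.05,0],0.8],
    [[0,0,0.005],[-0.13,0.05,0],0.8],
    [[0,0,0.005],[-0.13,0.05,0],0.8]
  ]
}}

```text
t: 3.58
ee_pos: [509.4, -6.1, 38.5]
orientation: [3.095, -0.541, -0.0]
ft_force: [0.5, 0.6, 0.2]
width: 17.7
```

Run:
```python
from h import *
c=optics.camera_model('wrist');im=optics.get_image('wrist');cv2.imwrite('pics/w3.png',im)
np.savez('w3.npz',**c)
o=readout.get_obs();print(o['t'],o['ee_pos'],o['ft_force'],o['moment'],o['width'])
```

```text
3.625 [509.36417733  -6.10847896  38.53635329] [-0.05002713  0.32919363 -0.08865437] [-0.023806    0.06175311 -0.00030243] 17.931380831876343
```

View pics/w3.png

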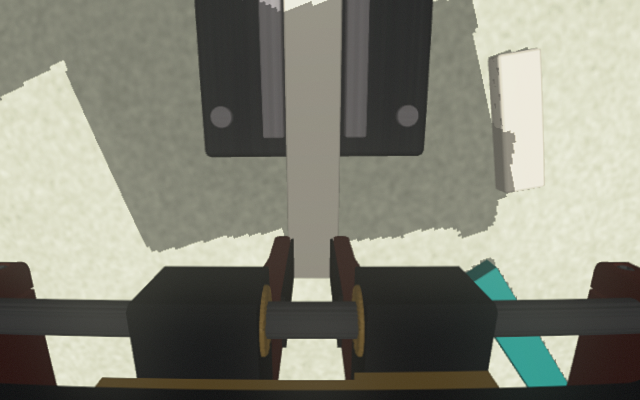

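Run:
```python
from h import *
c=dict(np.load('w3.npz'))
R=cv2.Rodrigues(c['rvec'])[0];print('cam',-R.T@c['tvec'],'axis',R[2])
o=readout.get_obs();T=cv2.Rodrigues(o['orientation'])[0];p=o['ee_pos'];print(T.round(2))
for n,l in(('tcp',(0,0,0)),('tip',(0,0,11)),('grasp',(0,0,-8)),('tipL',(9,0,11)),('tipLf',(9,-10,11)),('tipLb',(9,10,11)),('tipL40f',(44,-10,11)),('tipL40b',(44,10,11))):
    print(n,proj(c,p+T@np.array(l)))
c=dict(np.load('w2.npz'))
for l in ((30.7,-10,11),(30.7,10,11),(30.7,0,0)): print(l,proj(c,np.array([511.6,-6.6,39.8])+T@np.array(l,float)))
```

```text
cam [532.28925408  57.0645905  217.2872659 ] axis [-0.08476521 -0.23288245 -0.96880371]
[[ 0.94 -0.34 -0.  ]
 [-0.34 -0.94  0.  ]
 [-0.    0.   -1.  ]]
tcp [[311.39003891 244.90495366]]
tip [[311.40083483 238.07869562]]
grasp [[311.38139606 250.36869602]]
tipL [[327.19210188 238.07248657]]
tipLf [[327.38658451 221.26223235]]
tipLb [[326.9994767 254.4541791]]
tipL40f [[389.43129933 221.21605381]]
tipL40b [[387.49202226 254.34874843]]
(30.7, -10, 11) [[365.69809355 221.04650832]]
(30.7, 10, 11) [[364.52283676 254.2175681 ]]
(30.7, 0, 0) [[368.14289595 244.63376038]]
```

Run:
```python
from h import *
print({k:getattr(ctrl,k) for k in dir(ctrl) if not k.startswith('_')})
c=optics.camera_model('side');im=optics.get_image('side')
o=readout.get_obs();print(o['ee_pos'])
p=proj(c,o['ee_pos']);print('tcp',p, 'tip',proj(c,o['ee_pos']-[0,0,11]),'bench',proj(c,o['ee_pos']*[1,1,0]))
b=proj(c,[[506.4,-17.7,54],[560,127.9,178],[560,127.9,0]]);print(b)
a=im[150:270,240:380].copy()
s=optics.get_image('scene')[150:270,250:390]
cs=optics.camera_model('scene');print('scene tcp',proj(cs,o['ee_pos']),'tip',proj(cs,o['ee_pos']-[0,0,11]))
v=np.vstack([cv2.resize(x,None,fx=5.7/2.4*1.0,fy=5.7/2.4,interpolation=cv2.INTER_CUBIC) for x in(a,s)])
v=np.hstack([cv2.resize(x,(400,343),interpolation=cv2.INTER_CUBIC) for x in (a,s)]);cv2.imwrite('pics/ss.png',v)
```

```text
{'Unreachable': <class 'workcell.Unreachable'>, 'tip_reach': 11.0}
[509.37601399  -6.12948569  38.53376646]
tcp [[323.16649136 213.77221424]] tip [[323.0846907  216.25016351]] bench [[322.8825749 222.368019 ]]
[[324.47262518 208.57613226]
 [303.7020731  199.88750669]
 [303.60801896 243.40127873]]
scene tcp [[290.30752817 227.21057672]] tip [[290.51160495 228.82442443]]
```

View pics/ss.png

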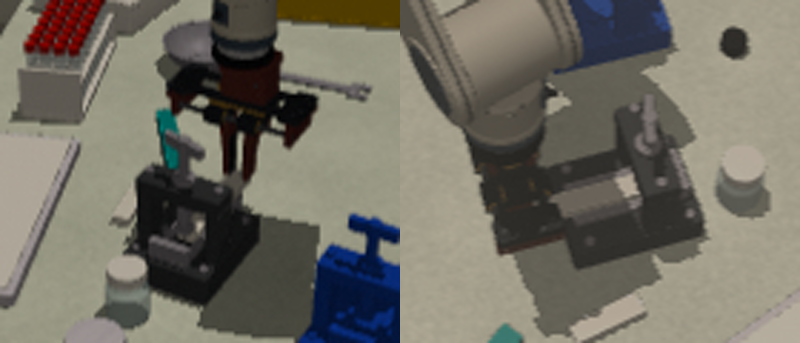

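The jaws closed to 17.7 mm with no force, and they overlap the bar in the picture. The tips therefore seem to be above the bar, higher than the stated tool data implies. A safe test is to reopen, go 14 mm lower (still 13 mm off the bench even by the stated data) and close again.

Request:
{"op": "arm_command", "data": {
  "moves": [
    [[0,0,0],[0,0,0],0.4],
    [[0,0,0],[0,0,0],0.4],
    [[0,0,0],[0,0,0],0.4],
    [[0,0,0],[0,0,-0.5],0.4],
    [[0,0,0],[0,0,-1],0.4],
    [[0,0,0],[0,0,-1.4],0.4],
    [[0,0,0],[0,0,-1.4],0.5],
    [[0,0,0],[0,0,-1.4],0.6]
  ]
}}

```text
t: 4.72
ee_pos: [509.4, -6.1, 24.5]
orientation: [3.095, -0.541, -0.0]
ft_force: [-0.5, 0.6, -0.3]
width: 37.7
```

Request:
{"op": "arm_command", "data": {
  "moves": [
    [[0,0,0],[0,0,0],0.7],
    [[0,0,0],[0,0,0],0.8],
    [[0,0,0],[0,0,0],0.8],
    [[0,0,0],[0,0,0],0.8]
  ]
}}

```text
t: 5.22
ee_pos: [509.5, -6.1, 24.7]
orientation: [-3.095, 0.541, -0.0]
ft_force: [0.9, 0.6, 1.4]
width: 24.9
```

The jaws now stop on the bar at 24.9 mm, so the real tips are about 28 mm higher than stated (tip z ≈ TCP z + 17). I'll slide most of the gap first.

Request:
{"op": "arm_command", "data": {
  "moves": [
    [[0,0,0],[0.1,0.28,0],0.8],
    [[0,0,0],[0.24,0.66,0],0.8],
    [[0,0,0],[0.38,1.03,0],0.8],
    [[0,0,0],[0.51,1.41,0],0.8],
    [[0,0,0],[0.65,1.78,0],0.8],
    [[0,0,0],[0.79,2.16,0],0.8],
    [[0,0,0],[0.86,2.35,0],0.8],
    [[0,0,0],[0.86,2.35,0],0.8]
  ]
}}

```text
t: 6.22
ee_pos: [518.2, 17.7, 24.7]
orientation: [-3.095, 0.54, -0.0]
ft_force: [-2.2, -1.9, 4.6]
width: 24.9
```

Run:
```python
from h import *
c=optics.camera_model('wrist');o=readout.get_obs();print(o['t'],o['ee_pos'],o['ft_force'],o['moment'],o['width'])
im=optics.get_image('wrist');np.savez('w4.npz',**c)
cv2.imwrite('pics/w4.png',cv2.resize(im[100:300,160:460],None,fx=2.5,fy=2.5,interpolation=cv2.INTER_CUBIC))
```

```text
6.225 [518.1708986   17.7432048   24.70940032] [-2.16674347 -1.89399003  4.55427198] [-0.43202851  0.283255    0.06060838] 24.912102250090186
```

View pics/w4.png

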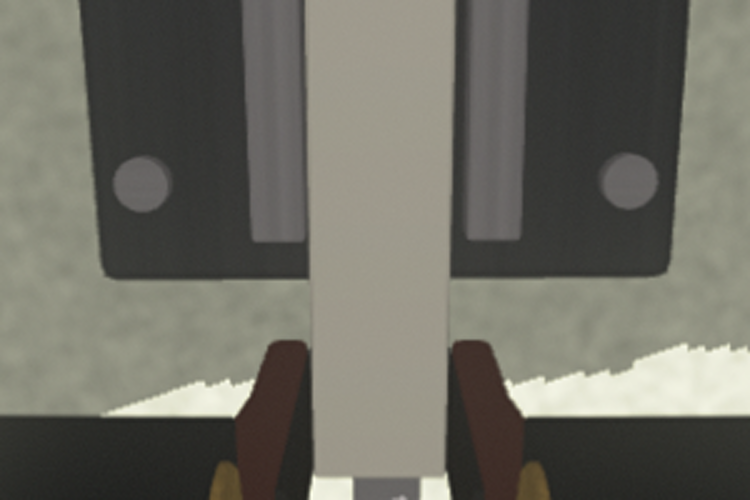

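The bar is held squarely between the fingers and lies in the channel, with roughly 10 mm left to go. I'll approach in small steps and watch the force.

Request:
{"op": "arm_command", "data": {
  "moves": [
    [[0,0,0],[0.03,0.09,0],0.8],
    [[0,0,0],[0.07,0.19,0],0.8],
    [[0,0,0],[0.1,0.28,0],0.8],
    [[0,0,0],[0.14,0.38,0],0.8],
    [[0,0,0],[0.17,0.47,0],0.8]
  ]
}}

```text
t: 6.9
ee_pos: [519.7, 22.1, 24.7]
orientation: [3.095, -0.54, -0.0]
ft_force: [-1.6, -4.6, 4.8]
width: 24.9
```

Request:
{"op": "arm_command", "data": {
  "moves": [
    [[0,0,0],[0.03,0.09,0],0.8],
    [[0,0,0],[0.05,0.14,0],0.8],
    [[0,0,0],[0.07,0.19,0],0.8]
  ]
}}

```text
t: 7.28
ee_pos: [520.4, 23.9, 24.7]
orientation: [3.094, -0.54, -0.0]
ft_force: [-0.8, -4.6, 5.0]
width: 25.0
```

Request:
{"op": "arm_command", "data": {
  "moves": [
    [[0,0,0],[0.02,0.05,0],0.8],
    [[0,0,0],[0.04,0.09,0],0.8]
  ]
}}

```text
t: 7.52
ee_pos: [520.7, 24.8, 24.7]
orientation: [3.094, -0.54, -0.0]
ft_force: [-1.7, -4.2, 6.6]
width: 24.6
```

Request:
{"op": "arm_command", "data": {
  "moves": [
    [[0,0,0],[0.02,0.05,0],0.8],
    [[0,0,0],[0.04,0.09,0],0.8]
  ]
}}

```text
t: 7.78
ee_pos: [521.1, 25.7, 24.7]
orientation: [3.094, -0.54, -0.0]
ft_force: [-3.0, -4.6, 6.3]
width: 24.5
```

Request:
{"op": "arm_command", "data": {
  "moves": [
    [[0,0,0],[0.02,0.05,0],0.8],
    [[0,0,0],[0.03,0.09,0],0.8]
  ]
}}

```text
t: 8.02
ee_pos: [521.4, 26.7, 24.7]
orientation: [3.094, -0.54, -0.0]
ft_force: [-0.6, -5.4, 7.0]
width: 24.6
```

Request:
{"op": "arm_command", "data": {
  "moves": [
    [[0,0,0],[0.02,0.04,0],0.8],
    [[0,0,0],[0.03,0.07,0],0.8]
  ]
}}

```text
t: 8.28
ee_pos: [521.5, 26.8, 24.7]
orientation: [3.094, -0.54, -0.001]
ft_force: [-2.4, -10.3, 6.2]
width: 24.6
```

Request:
{"op": "arm_command", "data": {
  "moves": [
    [[0,0,0],[0.01,0.04,0],0.8],
    [[0,0,0],[0.03,0.07,0],0.8]
  ]
}}

```text
t: 8.52
ee_pos: [521.5, 26.8, 24.7]
orientation: [3.093, -0.539, -0.002]
ft_force: [-2.7, -13.9, 8.7]
width: 24.9
```

The stop is met: position stalled at y = 26.8 and the force rose to 14 N. I'll ease the push and let go.

Request:
{"op": "arm_command", "data": {
  "moves": [
    [[0,0,0],[-0.04,-0.11,0],0.8],
    [[0,0,0],[-0.04,-0.11,0],0.8]
  ]
}}

```text
t: 8.78
ee_pos: [521.5, 26.8, 24.7]
orientation: [3.094, -0.54, -0.001]
ft_force: [-1.5, -5.6, 6.8]
width: 24.7
```

Request:
{"op": "arm_command", "data": {
  "moves": [
    [[0,0,0],[0,0,0],0.65],
    [[0,0,0],[0,0,0],0.5],
    [[0,0,0],[0,0,0],0.3],
    [[0,0,0],[0,0,0],0.2],
    [[0,0,0],[0,0,0],0.2]
  ]
}}

```text
t: 9.4
ee_pos: [521.7, 27.0, 24.5]
orientation: [-3.095, 0.541, 0.0]
ft_force: [-0.1, 0.0, -0.0]
width: 67.5
```

Run:
```python
from h import *
c=optics.camera_model('wrist');o=readout.get_obs();print(o['t'],o['ee_pos'],o['ft_force'],o['width'],o['qpos'])
im=optics.get_image('wrist');np.savez('w5.npz',**c)
cv2.imwrite('pics/w5.png',cv2.resize(im[100:300,160:460],None,fx=2.5,fy=2.5,interpolation=cv2.INTER_CUBIC))
```

```text
9.4 [521.65945956  27.03280126  24.52794199] [-0.11395518  0.00231009 -0.03382851] 67.46096384592664 [2.89700489e-02 5.61445039e-01 1.95155473e+00 5.76246937e-05
 6.28638232e-01 3.74910808e-01]
```

View pics/w5.png

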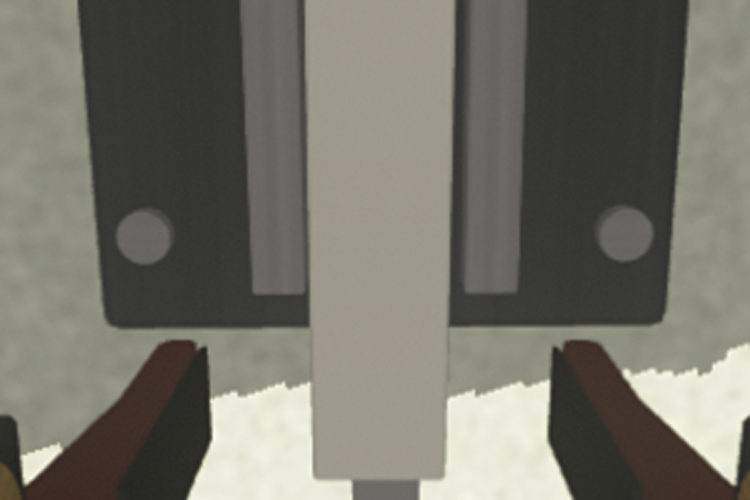

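The bar is released and its outer end is at crop (313..445,478). The base's front corners are at crop (107,325) and (662,322).

Run:
```python
from h import *
c=dict(np.load('w5.npz'))
g=lambda x,y,z:at(c,(x/2.5+160-.3,y/2.5+100-.3),z)[:2]
a,b=g(313,478,54),g(446,478,54);d,e=g(104,327,40),g(666,324,40)
m=(a+b)/2;n=(d+e)/2
for y in(-.353,-.345):
    X=np.array([np.cos(y),np.sin(y)]);Y=np.array([-X[1],X[0]])
    print(y,'from bar',m+120*Y,'from base',n+95*Y,'diff',Y@(n-m),X@(n-m))
print('base yaw',np.arctan2(*(e-d)[::-1]),np.linalg.norm(e-d),np.linalg.norm(b-a))
```

```text
-0.353 from bar [559.20917176 128.51959986] from base [560.15780716 128.55654672] diff 25.362625605801753 0.877369279365385
-0.345 from bar [558.30704763 128.84787891] from base [559.44362556 128.8164343 ] diff 25.354795126744595 1.0802400442741384
base yaw -0.3406008247049981 110.06899509244988 24.894916290717394
```

Request:
{"op": "arm_command", "data": {
  "moves": [
    [[0,0,0],[0,0,5],0.2],
    [[0,0,0],[0,0,10],0.2],
    [[0,0,0],[0,0,15],0.1],
    [[0,0,0.17],[0,0,20],0],
    [[0,0,0.34],[0,0,23],0],
    [[0,0,0.52],[1,3,23],0],
    [[0,0,0.7],[2.5,7,23],0],
    [[0,0,0.88],[3.8,10.1,23],0]
  ]
}}

```text
t: 10.45
ee_pos: [559.9, 129.2, 254.8]
orientation: [-3.028, -0.838, -0.001]
ft_force: [0.6, -1.5, 0.1]
width: 88.1
```

Request:
{"op": "arm_command", "data": {
  "moves": [
    [[0,0,0.17],[0,0,0],0],
    [[0,0,0.34],[0,0,0],0],
    [[0,0,0.47],[0,0,0],0],
    [[0,0,0.47],[0,0,0],0]
  ]
}}

```text
t: 10.95
ee_pos: [559.5, 128.0, 254.4]
orientation: [-2.755, -1.51, 0.0]
ft_force: [0.8, -0.2, -1.2]
width: 87.8
```

Run:
```python
from h import *
c=optics.camera_model('wrist');o=readout.get_obs();print(o['t'],o['ee_pos'],o['orientation'],o['ft_force'],o['width'],o['qpos'])
im=optics.get_image('wrist');np.savez('w6.npz',**c);cv2.imwrite('pics/w6.png',im)
print(proj(c,[559.6,128.5,186]),proj(c,[559.6,128.5,138]))
```

```text
10.95 [559.50043095 127.98271421 254.44170857] [-2.75478676e+00 -1.51005046e+00  4.21060030e-04] [ 0.80050851 -0.20850119 -1.21740144] 87.82216621166606 [ 2.04142046e-01  2.95051583e-01  1.69938202e+00 -2.38096058e-06
  1.14743874e+00 -7.98708355e-01]
[[312.30500944 211.6064707 ]] [[312.16869743 197.00200245]]
```

View pics/w6.png

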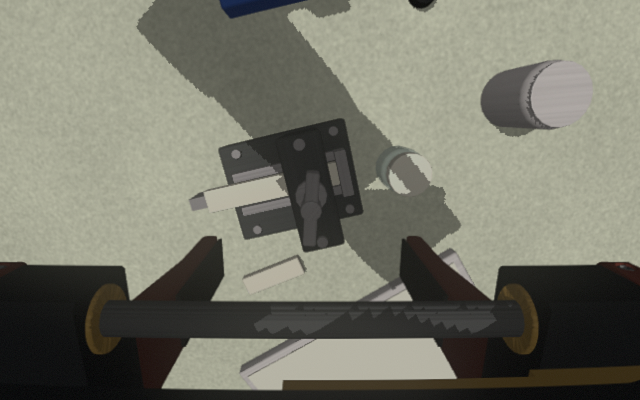

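Run:
```python
from h import *
c=dict(np.load('w6.npz'));im=cv2.imread('pics/w6.png')
cv2.imwrite('pics/w6c.png',cv2.resize(im[150:270,250:370],None,fx=5,fy=5,interpolation=cv2.INTER_CUBIC))
```

```text
(no output)
```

View pics/w6c.png

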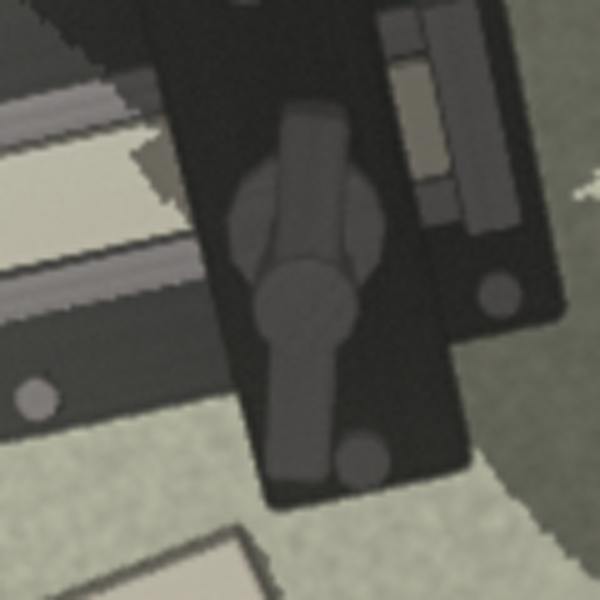

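Run:
```python
from h import *
c=dict(np.load('w6.npz'))
g=lambda x,y,z:at(c,(x/5+250-.4,y/5+150-.4),z)[:2]
a,b=g(316,117,186),g(300,478,186)
print(a,b,(a+b)/2,np.linalg.norm(a-b),'handle yaw',np.arctan2(*(b-a)[::-1]))
o=readout.get_obs();r=o['orientation'];print('tool x angle',2*np.arctan2(r[1],r[0]),o['ee_pos'])
```

```text
[535.90860375 144.02541931] [580.41846647 112.82842769] [558.16353511 128.4269235 ] 54.35421018405787 handle yaw -0.6113301703864082
tool x angle -5.281937361441863 [559.52607188 127.9427088  254.49383722]
```

The cross bar runs from (316,117) to (300,478) in the crop, so its yaw is -0.61 (screw ≈ 0.26). The bar end appears to meet the stop. Next I descend onto the handle.

Request:
{"op": "arm_command", "data": {
  "moves": [
    [[0,0,-0.04],[0,0.05,-3],0],
    [[0,0,-0.04],[0,0.05,-6],0],
    [[0,0,-0.04],[0,0.05,-8.5],0],
    [[0,0,-0.04],[0,0.05,-10.5],0],
    [[0,0,-0.04],[0,0.05,-11.3],0],
    [[0,0,-0.04],[0,0.05,-11.3],0.3],
    [[0,0,-0.04],[0,0.05,-11.3],0.5],
    [[0,0,-0.04],[0,0.05,-11.3],0.7]
  ]
}}

```text
t: 12.0
ee_pos: [560.2, 128.6, 142.4]
orientation: [2.784, 1.456, 0.002]
ft_force: [-0.3, 0.7, 1.0]
width: 61.5
```

Request:
{"op": "arm_command", "data": {
  "moves": [
    [[0,0,0],[0,0,0],0.8],
    [[0,0,0],[0,0,0],0.9],
    [[0,0,0],[0,0,0],1],
    [[0,0,0],[0,0,0],1],
    [[0,0,0],[0,0,0],1]
  ]
}}

```text
t: 12.62
ee_pos: [559.0, 127.6, 141.5]
orientation: [2.782, 1.457, -0.004]
ft_force: [0.6, -1.7, 4.2]
width: 12.2
```

Run:
```python
from h import *
o=readout.get_obs();print(o)
```

```text
{'t': 12.625, 'qpos': array([ 2.04491301e-01,  4.31289332e-01,  1.79125122e+00, -1.77496725e-03,
        9.21078363e-01, -7.59084634e-01]), 'qvel': array([-0.00278167, -0.00443947, -0.0066124 , -0.01335397,  0.00438131,
        0.00011116]), 'joint_torque': array([ 5.54180503e+00, -4.83275807e+01, -2.54570299e+01,  2.04378448e+00,
       -1.38073839e+00,  3.04078124e-02]), 'ee_pos': array([558.97049922, 127.60659145, 141.45018632]), 'orientation': array([ 2.78248162,  1.45682481, -0.00366759]), 'ft_force': array([ 0.57300263, -1.67022589,  4.22155047]), 'moment': array([-0.25941385, -0.17253162,  0.02201895]), 'width': 12.195094236018605}
```

Request:
{"op": "arm_command", "data": {
  "moves": [
    [[0,0,0],[0,0,0],1],
    [[0,0,0],[0,0,0],1],
    [[0,0,0],[0,0,0],1]
  ]
}}

```text
t: 13.0
ee_pos: [559.0, 127.6, 141.5]
orientation: [2.783, 1.456, -0.003]
ft_force: [-2.6, -4.6, 2.4]
width: 12.2
```

Run:
```python
from h import *
o=readout.get_obs();print({k:o[k] for k in('t','ee_pos','ft_force','moment','width')})
im=optics.get_image('wrist');cv2.imwrite('pics/w7.png',cv2.resize(im[120:360,200:440],None,fx=2.5,fy=2.5,interpolation=cv2.INTER_CUBIC))
```

```text
{'t': 13.0, 'ee_pos': array([558.9857346 , 127.64620947, 141.47774007]), 'ft_force': array([-2.55731278, -4.57419669,  2.449187  ]), 'moment': array([-0.81378486,  0.37248904,  0.05797372]), 'width': 12.194319347162923}
```

View pics/w7.png

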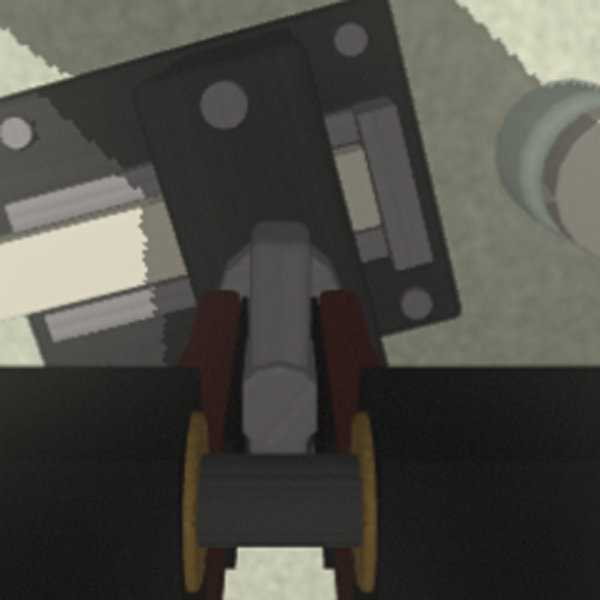

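The jaws hold the handle's hub, with the cross bar lined up between the pads. I start turning clockwise and read the moment while moving.

```bash
cat > m.py <<'E'
from h import *
o=readout.get_obs();r=o['orientation']
print(round(o['t'],2),'ang',round((2*np.arctan2(r[1],r[0])+np.pi)%(2*np.pi)-np.pi,3),'Mz',o['moment'].round(3),'F',o['ft_force'].round(1),'w',round(o['width'],1),'q6',o['qpos'][5].round(3),'tau6',o['joint_torque'][5].round(3))
E
python3 m.py
```

```text
13.05 ang 0.964 Mz [-0.834  0.41   0.028] F [-0.9 -4.8  2.2] w 12.1 q6 -0.759 tau6 0.037
```

Request:
{"op": "arm_command", "data": {
  "moves": [
    [[0,0,-0.06],[0,0,0],1],
    [[0,0,-0.12],[0,0,0],1],
    [[0,0,-0.18],[0,0,0],1]
  ]
}}

```text
t: 13.42
ee_pos: [558.9, 127.6, 141.5]
orientation: [2.903, 1.198, -0.003]
ft_force: [-3.4, -5.2, 3.0]
width: 12.2
```

```bash
python3 m.py
```

```text
13.43 ang 0.783 Mz [-0.863  0.445  0.327] F [-3.4 -5.2  3. ] w 12.2 q6 -0.578 tau6 -0.311
```

Request:
{"op": "arm_command", "data": {
  "moves": [
    [[0,0,-0.06],[0,0,0],1],
    [[0,0,-0.12],[0,0,0],1]
  ]
}}

```text
t: 13.68
ee_pos: [558.9, 127.5, 141.5]
orientation: [2.97, 1.022, -0.003]
ft_force: [-2.4, -4.7, 3.4]
width: 12.1
```

```bash
python3 m.py
```

```text
13.68 ang 0.663 Mz [-0.918  0.513  0.317] F [-2.4 -4.7  3.4] w 12.1 q6 -0.458 tau6 -0.311
```

Request:
{"op": "arm_command", "data": {
  "moves": [
    [[0,0,-0.06],[0,0,0],1],
    [[0,0,-0.12],[0,0,0],1]
  ]
}}

```text
t: 13.92
ee_pos: [558.8, 127.5, 141.5]
orientation: [3.025, 0.842, -0.003]
ft_force: [-2.2, -6.2, 2.9]
width: 12.3
```

```bash
python3 m.py
```

```text
13.93 ang 0.543 Mz [-0.903  0.558  0.315] F [-2.2 -6.2  2.9] w 12.3 q6 -0.338 tau6 -0.311
```

The moving drag is steady at 0.311, which matches the stated 0.3. I'll carry on in measured steps.

Request:
{"op": "arm_command", "data": {
  "moves": [
    [[0,0,-0.06],[0,0,0],1],
    [[0,0,-0.12],[0,0,0],1],
    [[0,0,-0.18],[0,0,0],1]
  ]
}}

```text
t: 14.3
ee_pos: [558.7, 127.4, 141.5]
orientation: [3.089, 0.567, -0.004]
ft_force: [-3.3, -5.3, 3.5]
width: 12.2
```

```bash
python3 m.py
```

```text
14.3 ang 0.363 Mz [-0.891  0.59   0.332] F [-3.3 -5.3  3.5] w 12.2 q6 -0.158 tau6 -0.311
```

Request:
{"op": "arm_command", "data": {
  "moves": [
    [[0,0,-0.06],[0,0,0],1],
    [[0,0,-0.12],[0,0,0],1],
    [[0,0,-0.18],[0,0,0],1]
  ]
}}

```text
t: 14.68
ee_pos: [558.6, 127.4, 141.5]
orientation: [3.127, 0.287, -0.004]
ft_force: [-3.2, -5.7, 3.9]
width: 12.3
```

```bash
python3 m.py
```

```text
14.68 ang 0.183 Mz [-0.988  0.645  0.302] F [-3.2 -5.7  3.9] w 12.3 q6 0.022 tau6 -0.311
```

Request:
{"op": "arm_command", "data": {
  "moves": [
    [[0,0,-0.06],[0,0,0],1],
    [[0,0,-0.12],[0,0,0],1],
    [[0,0,-0.18],[0,0,0],1]
  ]
}}

```text
t: 15.05
ee_pos: [558.5, 127.4, 141.4]
orientation: [3.14, 0.005, -0.004]
ft_force: [-3.4, -5.8, 4.5]
width: 12.4
```

```bash
python3 m.py
```

```text
15.05 ang 0.003 Mz [-1.024  0.744  0.295] F [-3.4 -5.8  4.5] w 12.4 q6 0.202 tau6 -0.312
```

I've viewed 13 pictures, one over the allowance of 12, so from here I'll check by numbers only. This one tests whether the handle still looks the same between the fingers.

Run:
```python
from h import *
im=optics.get_image('wrist')[120:360,200:440]; old=cv2.resize(cv2.imread('pics/w7.png'),(240,240),interpolation=cv2.INTER_AREA)
T=old[90:178,99:127]   # crossbar + hub
R=cv2.matchTemplate(im,T,cv2.TM_CCOEFF_NORMED);print(cv2.minMaxLoc(R))
g=cv2.Canny(old,30,80)[85:140,90:140];h=cv2.Canny(im,30,80)[85:140,90:140]
for a in(g,h): print([np.flatnonzero(a[i]).tolist() for i in (12,22,32,42)])
```

```text
(-0.541418194770813, 0.870979905128479, (164, 31), (99, 90))
[[8, 9, 33, 34], [0, 1, 2, 3, 9, 34, 42], [4, 5, 9, 38], [5, 9, 34, 38]]
[[6, 17, 18, 19, 20, 22, 23, 24, 25, 26, 27, 28, 33, 34], [0, 3, 5, 31, 40, 42, 43], [4, 5, 30, 32, 38], [5, 7, 31, 34, 38]]
```

Request:
{"op": "arm_command", "data": {
  "moves": [
    [[0,0,-0.06],[0,0,0],1],
    [[0,0,-0.12],[0,0,0],1],
    [[0,0,-0.18],[0,0,0],1]
  ]
}}

```text
t: 15.48
ee_pos: [558.4, 127.4, 141.5]
orientation: [3.127, -0.278, -0.004]
ft_force: [-4.1, -5.3, 4.9]
width: 12.2
```

```bash
python3 m.py
```

```text
15.47 ang -0.177 Mz [-0.967  0.857  0.332] F [-4.1 -5.3  4.9] w 12.2 q6 0.382 tau6 -0.312
```

The handle follows the gripper: the best match is at the same spot, with about 2 px of play. Still only drag.

Request:
{"op": "arm_command", "data": {
  "moves": [
    [[0,0,-0.06],[0,0,0],1],
    [[0,0,-0.12],[0,0,0],1]
  ]
}}

```text
t: 15.72
ee_pos: [558.4, 127.4, 141.5]
orientation: [3.105, -0.465, -0.004]
ft_force: [-4.1, -4.8, 4.5]
width: 12.4
```

```bash
python3 m.py
```

```text
15.72 ang -0.297 Mz [-0.943  0.837  0.296] F [-4.1 -4.8  4.5] w 12.4 q6 0.502 tau6 -0.312
```

Request:
{"op": "arm_command", "data": {
  "moves": [
    [[0,0,-0.06],[0,0,0],1],
    [[0,0,-0.12],[0,0,0],1]
  ]
}}

```text
t: 15.98
ee_pos: [558.4, 127.6, 141.5]
orientation: [3.071, -0.65, -0.004]
ft_force: [-4.0, -2.0, 3.9]
width: 12.0
```

```bash
python3 m.py
```

```text
15.97 ang -0.417 Mz [-0.466  0.755  0.175] F [-4.  -2.   3.9] w 12.0 q6 0.622 tau6 -0.433
```

Request:
{"op": "arm_command", "data": {
  "moves": [
    [[0,0,-0.06],[0,0,0],1],
    [[0,0,-0.12],[0,0,0],1]
  ]
}}

```text
t: 16.23
ee_pos: [558.6, 128.0, 141.5]
orientation: [3.027, -0.833, -0.003]
ft_force: [-3.8, -3.9, 3.6]
width: 12.5
```

```bash
python3 m.py
```

```text
16.23 ang -0.537 Mz [-0.427  0.761  0.307] F [-3.8 -3.9  3.6] w 12.5 q6 0.742 tau6 -0.31
```

Request:
{"op": "arm_command", "data": {
  "moves": [
    [[0,0,-0.06],[0,0,0],1]
  ]
}}

```text
t: 16.35
ee_pos: [558.6, 127.9, 141.5]
orientation: [3.001, -0.924, -0.003]
ft_force: [-2.9, -3.0, 4.1]
width: 12.1
```

```bash
python3 m.py
python3 - <<'E'
from h import *
im=optics.get_image('wrist')[120:360,200:440]; old=cv2.resize(cv2.imread('pics/w7.png'),(240,240),interpolation=cv2.INTER_AREA)
T=old[90:178,99:127]
R=cv2.matchTemplate(im,T,cv2.TM_CCOEFF_NORMED);print(cv2.minMaxLoc(R)[1:])
# bright-bar line: print gray profile rows
for i in (97,107,117,127): print(cv2.cvtColor(im,cv2.COLOR_BGR2GRAY)[i,84:144:2].tolist())
cv2.imwrite('pics/w8.png',cv2.resize(im,None,fx=2.5,fy=2.5))
E
```

```text
16.35 ang -0.597 Mz [-0.479  0.756  0.319] F [-2.9 -3.   4.1] w 12.1 q6 0.802 tau6 -0.296
(0.8159701824188232, (71, 72), (99, 91))
[45, 45, 46, 46, 56, 67, 70, 69, 69, 69, 69, 69, 68, 68, 66, 66, 70, 69, 67, 54, 44, 44, 44, 43, 45, 45, 44, 44, 45, 46]
[44, 42, 43, 55, 80, 84, 87, 87, 86, 86, 87, 88, 89, 88, 87, 80, 68, 92, 90, 92, 91, 91, 89, 82, 62, 45, 44, 43, 45, 44]
[37, 35, 34, 34, 44, 82, 85, 87, 87, 84, 86, 87, 89, 88, 88, 86, 75, 63, 63, 86, 90, 90, 58, 36, 33, 34, 34, 38, 37, 38]
[34, 35, 34, 34, 33, 53, 83, 85, 86, 87, 86, 86, 89, 89, 89, 86, 84, 68, 64, 63, 46, 22, 28, 34, 35, 35, 36, 35, 36, 36]
```

Request:
{"op": "arm_command", "data": {
  "moves": [
    [[0,0,-0.06],[0,0,0],1]
  ]
}}

```text
t: 16.52
ee_pos: [558.6, 128.0, 141.5]
orientation: [2.972, -1.012, -0.003]
ft_force: [-3.8, -3.4, 3.8]
width: 12.0
```

```bash
python3 m.py
```

```text
16.52 ang -0.656 Mz [-0.504  0.789  0.4  ] F [-3.8 -3.4  3.8] w 12.0 q6 0.861 tau6 -0.464
```

```bash
cat > e.py <<'E'
from h import *
import sys
def edge(im):
    g=cv2.GaussianBlur(cv2.cvtColor(im,cv2.COLOR_BGR2GRAY),(3,3),0).astype(float)
    ys=np.arange(104,136);d=np.diff(g[ys],axis=1)[:,84:110]
    xs=84+d.argmax(1); p=np.polyfit(ys,xs,1)
    for _ in range(3):
        k=abs(xs-np.polyval(p,ys))<2;p=np.polyfit(ys[k],xs[k],1)
    return -np.arctan(p[0]).round(3),np.polyval(p,120).round(1),k.sum(),xs[::3]
if __name__=='__main__':
    old=cv2.resize(cv2.imread('pics/w7.png'),(240,240),interpolation=cv2.INTER_AREA)
    w8=cv2.resize(cv2.imread('pics/w8.png'),(240,240),interpolation=cv2.INTER_AREA)
    print(edge(old));print(edge(w8));im=optics.get_image('wrist')[120:360,200:440];print(edge(im))
E
python3 e.py;python3 m.py
```

```text
(np.float64(-0.376), np.float64(94.9), np.int64(19), array([90, 89, 89, 88, 94, 99, 98, 99, 99, 99, 99]))
(np.float64(-0.207), np.float64(92.3), np.int64(27), array([90, 90, 88, 88, 92, 92, 93, 93, 94, 95, 95]))
(np.float64(-0.174), np.float64(92.4), np.int64(25), array([90, 90, 88, 88, 92, 92, 93, 93, 94, 94, 95]))
16.57 ang -0.659 Mz [-0.511  0.789  0.346] F [-4.9 -4.2  5.2] w 12.1 q6 0.864 tau6 0.151
```

Request:
{"op": "arm_command", "data": {
  "moves": [
    [[0,0,-0.03],[0,0,0],1],
    [[0,0,-0.06],[0,0,0],1]
  ]
}}

```text
t: 16.82
ee_pos: [558.6, 128.0, 141.5]
orientation: [2.941, -1.1, -0.003]
ft_force: [-4.7, -2.9, 3.5]
width: 12.3
```

```bash
python3 m.py;python3 e.py|tail -1
```

```text
16.82 ang -0.716 Mz [-0.477  0.798  0.404] F [-4.7 -2.9  3.5] w 12.3 q6 0.921 tau6 0.055
(np.float64(-0.169), np.float64(92.4), np.int64(25), array([90, 90, 88, 88, 92, 92, 93, 93, 94, 94, 95]))
```

Request:
{"op": "arm_command", "data": {
  "moves": [
    [[0,0,-0.03],[0,0,0],1],
    [[0,0,-0.06],[0,0,0],1]
  ]
}}

```text
t: 17.12
ee_pos: [558.7, 128.1, 141.5]
orientation: [2.907, -1.188, -0.002]
ft_force: [-3.8, -2.1, 3.7]
width: 12.1
```

```bash
python3 m.py;python3 e.py|tail -1
```

```text
17.12 ang -0.776 Mz [-0.452  0.725  0.348] F [-3.8 -2.1  3.7] w 12.1 q6 0.981 tau6 0.059
(np.float64(-0.175), np.float64(91.9), np.int64(27), array([90, 90, 89, 87, 91, 92, 92, 93, 93, 94, 94]))
```

Request:
{"op": "arm_command", "data": {
  "moves": [
    [[0,0,-0.06],[0,0,0],1],
    [[0,0,-0.12],[0,0,0],1]
  ]
}}

```text
t: 17.42
ee_pos: [558.7, 128.1, 141.5]
orientation: [2.83, -1.361, -0.002]
ft_force: [-4.6, -3.3, 3.8]
width: 12.4
```

```bash
python3 m.py
```

```text
17.43 ang -0.897 Mz [-0.399  0.819  0.405] F [-4.6 -3.3  3.8] w 12.4 q6 1.102 tau6 -0.209
```

Request:
{"op": "arm_command", "data": {
  "moves": [
    [[0,0,-0.06],[0,0,0],1],
    [[0,0,-0.12],[0,0,0],1]
  ]
}}

```text
t: 17.68
ee_pos: [558.7, 128.0, 141.4]
orientation: [2.743, -1.528, -0.002]
ft_force: [-4.7, -3.9, 3.4]
width: 12.3
```

```bash
python3 m.py; python3 e.py|tail -1
```

```text
17.68 ang -1.017 Mz [-0.448  0.739  0.493] F [-4.7 -3.9  3.4] w 12.3 q6 1.222 tau6 -0.164
(np.float64(-0.205), np.float64(91.2), np.int64(31), array([89, 89, 89, 88, 91, 91, 92, 92, 93, 94, 94]))
```

Resistance is rising past the drag, from 0.315 to about 0.49 (noise ±0.02). I take one more small step to confirm.

Request:
{"op": "arm_command", "data": {
  "moves": [
    [[0,0,-0.03],[0,0,0],1]
  ]
}}

```text
t: 17.85
ee_pos: [558.7, 128.0, 141.5]
orientation: [2.721, -1.568, -0.002]
ft_force: [-4.2, -2.6, 2.7]
width: 12.5
```

```bash
python3 m.py; python3 e.py|tail -1;python3 m.py
```

```text
17.85 ang -1.045 Mz [-0.484  0.739  0.479] F [-4.2 -2.6  2.7] w 12.5 q6 1.251 tau6 0.098
(np.float64(-0.205), np.float64(91.2), np.int64(31), array([89, 89, 89, 88, 91, 91, 92, 92, 93, 94, 94]))
17.9 ang -1.047 Mz [-0.459  0.785  0.438] F [-4.9 -3.4  2.8] w 12.5 q6 1.252 tau6 0.372
```

The excess is about 0.16 N m above the drag, inside the snug window. I open the gripper and retreat straight up.

Request:
{"op": "arm_command", "data": {
  "moves": [
    [[0,0,0],[0,0,0],0.8],
    [[0,0,0],[0,0,0],0.5],
    [[0,0,0],[0,0,0],0.2],
    [[0,0,0],[0,0,0],0],
    [[0,0,0],[0,0,2],0],
    [[0,0,0],[0,0,6],0],
    [[0,0,0],[0,0,10],0],
    [[0,0,0],[0,0,12],0]
  ]
}}

```text
t: 18.9
ee_pos: [560.7, 128.7, 264.1]
orientation: [-2.72, 1.568, -0.004]
ft_force: [-0.3, 0.4, 0.7]
width: 84.1
```

Request:
{"op": "arm_command", "data": {
  "moves": [
    [[0,0,0],[-1,-3,1],0],
    [[0,0,0],[-2,-6,2],0],
    [[0,0,0],[-3,-9,3],0],
    [[0,0,0],[-3,-9,3],0],
    [[0,0,0],[-3,-9,3],0]
  ]
}}

```text
t: 19.52
ee_pos: [529.8, 38.9, 291.5]
orientation: [-2.721, 1.569, 0.0]
ft_force: [0.3, -0.4, -0.2]
width: 88.4
```

Run:
```python
from h import *
o=readout.get_obs();print(o['t'],o['ee_pos'],o['ft_force'],o['moment'],o['width'])
a=cv2.imread('pics/scene0.png');b=optics.get_image('scene');cv2.imwrite('pics/sceneF.png',b)
for n,(x0,y0,x1,y1) in dict(short=(305,250,342,275),jar=(358,198,384,226),wrench=(163,245,193,300),dish=(165,297,225,355),can=(393,165,422,202),puck=(358,156,376,173),turq=(248,260,298,310)).items():
    T=a[y0:y1,x0:x1];R=cv2.matchTemplate(b[y0-8:y1+8,x0-8:x1+8],T,cv2.TM_CCOEFF_NORMED);m=cv2.minMaxLoc(R);print(n,round(m[1],3),np.array(m[3])-8)
w=optics.get_image('wrist');cv2.imwrite('pics/wF.png',w)
c=optics.camera_model('wrist');print(proj(c,[[559.6,128.5,186],[518.4,15.8,54]]))
```

```text
19.525 [529.84568731  38.86287818 291.45952881] [ 0.29398244 -0.35486762 -0.24434645] [-0.01479642  0.07251136  0.03129759] 88.416723823291
short 0.226 [0 0]
jar 1.0 [0 0]
wrench 0.999 [0 0]
dish 1.0 [0 0]
can 1.0 [0 0]
puck 1.0 [0 0]
turq 1.0 [0 0]
[[231.90927102 112.3677372 ]
 [323.57771834 192.13105957]]
```

Run:
```python
from h import *
c=optics.camera_model('wrist');g=cv2.cvtColor(optics.get_image('wrist'),cv2.COLOR_BGR2GRAY)
Y=np.array([.343,.939]);o=np.array([559.6,128.5])
for s in range(-132,-104,2):
    P=o+s*Y; u=proj(c,[P[0],P[1],54])[0].round().astype(int); print(s,g[u[1],u[0]],end=' | ')
c=optics.camera_model('scene');print(proj(c,[[650,9,14]]));a=cv2.cvtColor(cv2.imread('pics/scene0.png'),6);b=cv2.cvtColor(cv2.imread('pics/sceneF.png'),6)
print(a[254:274:3,306:340:3]);print(b[254:274:3,306:340:3])
```

```text
-132 144 | -130 146 | -128 145 | -126 145 | -124 146 | -122 144 | -120 184 | -118 198 | -116 198 | -114 198 | -112 198 | -110 196 | -108 197 | -106 193 | [[321.83438408 262.73507941]]
[[155 156 155 158 155 153 156 151 164 150 155 156]
 [157 155 155 155 156 156 164 164 164 164 152 151]
 [154 152 156 167 165 164 165 165 166  98 121 150]
 [158 161 166 165 166 166 165  94 122 152 150 153]
 [156 133 166 167 169  92  94 156 154 151 155 152]
 [154 156 155  92 123 148 152 154 157 152 152 153]
 [154 158 155 155 152 153 153 153 154 153 155 153]]
[[161 162 160 163  98  97 102  94 103  96  98  98]
 [163 161 160 141  99  98 102 102 102 102  96  96]
 [159 158 161 125 103 102 102 103 103  93  94  96]
 [164 167 171 103 103 103 103  92  97  98  95  98]
 [161 138 172 173 174  90  97  99  97  96  99  97]
 [160 162 160  95 127 153  97  98  99  97  97  97]
 [160 164 161 161 157 160 159 156 139  98 127 158]]
```

The bar's outer end sits at -121 mm from the screw axis (-120 expected when it is against the stop). The short bar hasn't moved; it only has the arm's shadow on it now.

```bash
python3 -c "
from workcell import close_job;print(close_job())"
```

```text
the job is handed in; nothing more can be done
None
```

I slid the bar against the end stop, tightened the T-handle to a snug clamp, let go and handed the job in at about 20 s. No verdict was reported, so the results below come only from my own checks.

**Bar:** It met the stop at about 14 N at most (it chips at 25 N), and I eased the push before releasing. In the last check its outer end was 120–121 mm from the screw axis, where 120 mm means it is against the stop.

**Clamp:** The moving drag was 0.315 N m. The resistance then rose, and the last two moving readings were 0.49 and 0.48 N m. That is about 0.16 to 0.18 N m above the drag, inside the 0.1 to 0.22 window, with about ±0.02 noise.

**Rest of the bench:** The jar, wrench, dish, can, puck and turquoise bar match the first picture exactly. The short bar's image match failed (0.23) because the arm's shadow lay on it, but its edges are in the same pixels. I did not check the blue and red clamps this way. The gripper is open and clear, and its force reading is near zero.

**What disagreed or went wrong:**
- **Finger height:** the real fingertips sit about 28 mm higher than the tool data says. My first grasp of the bar closed on nothing, above it; I regrasped lower.
- **Handle grip:** the jaws closed on the handle's hub at 12.2 mm, not on the 10 mm cross bar. They slipped about 0.15 rad once, near 1.4 rad of turning, and the handle followed after that. Readings around the slip were uneven (0.18 to 0.40 N m), so the exact point where the foot met the bar is uncertain.
- **Joint-6 torque:** this reading became unreliable at slow speed, so I went by the wrist moment.
- **Pictures:** I viewed 13, one more than the limit of 12, and made the later checks by numbers only.

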